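Slide the organiser shelf into its notches and lock it

TASK

With the fingertips only, push the little shelf along the runners of the desk organiser, away from its lipped end, until you feel it drop level into its notches; stop there, short of the end stop. Then push the stud of the swing bar round so that the bar lies squarely across the board and locks it. Do not lift the shelf, keep the jar standing on it, leave the other things on the desk alone, and finish clear of everything.

Things in the scene. Friction and masses are not known exactly. Their poses are not given: they have to be found in the camera images.
- rack: Grey open-topped desk organiser fixed to the desk, 197 mm wide (x), 425 mm long (y -225 to +200 mm); two cheeks, tops 56 mm up, 153 mm apart inside. Origin on the desk midway between the cheeks; its +y is the way the shelf must slide, z up. Open at the -y end. Aluminium runners between the cheeks (tops 40 mm up) have notches 7 mm deep, 27 mm long; their place varies and is not given.
- end_stop (a point): Middle of the end stop's face that looks to rack -y: rack y +190 mm, stop's top 66 mm above the desk (this point 54 mm). The shelf's notches come before it: the shelf drops when its origin is somewhere between rack y +22 and +78 mm; the runners go on to the stop, so a shelf pushed to the stop has gone too far.
- shelf: Wooden board, plate 150 (x) x 160 (y) x 12 mm on four feet 9 mm high, about 0.4 kg, 1.5 mm play at each cheek. Origin: its centre, at the feet's undersides; axes as the rack's; plate top 21 mm above it. Origin 40 mm above the desk on the runners, 33 mm once dropped; notch walls then stop it. Starts at rack y -100 to -45 mm. Sliding takes up to 5 N; push below 0.1 m/s lest it skips the notches.
- shelf_lip (a point): Middle of the outer (-y) face of the upturned lip along the shelf's -y end. The lip is 130 mm wide, 10 mm thick, stands 25 mm above the plate; the point is 33 mm above the shelf's origin. Push here towards rack +y.
- keeper (a joint): Angle (rad) of the flat steel swing bar on the rack's +x cheek: 0 along rack +y from its pivot, negative swung outwards (as it starts), +1.57 squarely across the board, pointing to rack -x; stop at 1.6. Closes anticlockwise seen from above, stays where left, about 0.6 N at the stud. Bar 16 mm wide, 58 to 66 mm above the desk: it clears the board (top 54 mm) only when that has dropped.
- keeper_stud (a point): Upright round stud on the tip of the swing bar, 10 mm across, from 66 to 101 mm above the desk; the point is on its axis, 83 mm up, 50 mm from the pivot.
- keeper_pivot (a point): Pivot of the swing bar on top of the cheek, at rack x +88.5 mm, y +40 mm; the point is 66 mm above the desk, on the bar's top.
- jar_mid (a point): Centre of a small closed amber jar, 44 mm across and 50 mm high, standing on the +y, -x part of the shelf board; it rides along.
- dispenser: Loose bottle with white cap, 64 mm across, 150 mm high, beyond the organiser; origin at the centre of its underside. Leave alone.
- mug: Loose white mug, 76 mm across, 90 mm high, beyond the organiser; origin at the centre of its underside. Leave alone.
- stapler: Loose stapler, 135 x 36 x 46 mm, to the left of the organiser; origin at the centre of its underside. Leave alone.
Mind the look-alikes: they are no part of the job. Several things have the shape of the shelf; the one meant has the colours described above. Of the things like the part that bears jar_mid, leave any that is turquoise; of the rest the smaller one is meant.

How it is judged (in metres and radians):
On the way:
1. the shelf has dropped level into its notches while the swing bar is still open (z of shelf in the frame of rack between 0.03 and 0.0352 m and angle between shelf's own z axis and vertical below 0.03 rad and value of joint keeper below 0.5 rad), for 0.2 s.
At the end, for the whole second after the job is handed in: the shelf lies level (within 0.03 rad) in its notches, its origin at most 35.2 mm above the desk; the swing bar is turned to at least 1.3 rad, across the board; the jar stands on the shelf; the shelf is at rest (z of shelf in the frame of rack between 0.03 and 0.0352 m and angle between shelf's own z axis and vertical below 0.03 rad and value of joint keeper above 1.3 rad and angle between jar_mid's own z axis and vertical below 0.15 rad and z of jar_mid in the frame of shelf between 0.042 and 0.05 m and linear speed of shelf below 0.01 m/s); the robot touches nothing.
It fails at once if the shelf is lifted more than 10 mm off the runners or tipped by more than 0.2 rad (z of shelf in the frame of rack above 0.05 m or angle between shelf's own z axis and vertical above 0.2 rad).
It fails at once if the jar is toppled or lifted off the shelf (angle between jar_mid's own z axis and vertical above 0.5 rad or z of jar_mid in the frame of shelf above 0.06 m or z of jar_mid in the frame of shelf below 0.035 m).
It fails at once if the bottle, the mug or the stapler is moved more than 30 mm (distance of any of dispenser, mug, stapler from where it was at the start of the episode above 0.03 m).
It also fails if it takes over 51 s, if anything falls off the work surface, if the arm or the gripper's body presses on something with over 40 N, if the wrist force passes 120 N, or if a joint passes its speed limit or range.

ROBOT

A 6-joint arm with a two-finger parallel gripper is mounted at the origin on the work surface. World frame = base frame: x ahead of the robot, y to its left, z up, the work surface at z = 0. Lengths are in mm, angles in rad, forces in N, time in s.
With the tool pointing down it reaches from about 325 to 900 mm from the base axis. Payload 6.1 kg.
Tool frame: the origin (TCP) lies at the very end of the fingers, on their centre line; the grasp point (between the pads) lies 19 mm behind it (bot.tcp_to_grasp is the z of the grasp point in the tool frame, in mm); z points along the fingers, y is the direction in which the jaws open and shut (so a half turn about z gives the same grasp; the last joint's range is limited). The gripper opens to 85 mm and grips with 20 to 120 N. Pads are 22 mm wide; open, the fingers measure 114 mm over their backs; the gripper's body (76 mm by 85 mm) begins 54 mm behind the grasp point. The pads swing forward as they close: fully open they stand 13 mm farther back than shut.
Start: joints at [1.075, 0.22, 1.526, -0, 1.395, -0.126], TCP at [225.891, 582.743, 231.3] pointing down, gripper open.
Joint ranges: [-2.98, 2.98], [-0.91, 2.08], [0.09, 2.57], [-1.24, 4.39], [0.2, 2.65], [-2.68, 2.68]. Speed limits (rad/s): [2.57, 2.57, 3.01, 3.14, 3.14, 3.14].

INTERFACE

Orientations are given as a unit quaternion [x, y, z, w].
In Python, from cell import bot gives the robot as it stands.
- The arm moves only by the tool carry_out, never from a script. Its argument "deltas" is a list of rows, each a list of 7 numbers: the turn, a rotation vector about the world's x, y, z in degrees, then the shift along the world's x, y, z in mm, then the finger opening in mm, from 0 to 85.4. In form: [[wx, wy, wz, x, y, z, jaw], ...]. A call has 1 to 5 rows; each row is the pose to reach, as a shift and turn from the pose commanded when the call began; what a row does not reach only later rows make up. A row lasts 1/12 s, in which the tool goes at most 41.7 mm and 7.16 degrees, less where a joint would pass 70% of its speed; a pose out of reach is approached as far as the arm can. A call with a gripper value outside its range is refused whole. The fingers move at their own pace and stop on an object; the grip force is fixed at half the most. Time passes only in rows, so rows that repeat a pose let the fingers close. It gives the time, the measured TCP pose, the force and the opening at its end, in the units of the state.
- bot.sense(): the state, without advancing time (a new reading comes with each control period).
- bot.grab_frame(name): name is "scene" or "top"; returns a dict with "image" (400x640x3 uint8, blue, green, red), "depth" (400x640 float32, mm along the optical axis (not along the pixel's ray), 0 where there is no reading), "vfov" (degrees; the focal length in pixels is half the picture's height over the tangent of half this angle, whatever the lens; pixels are square), "cx", "cy" (the principal point, pixels), "T" (4x4, takes a point from camera to world coordinates). Camera axes: x right, y down, z forward; pixel columns grow to the right and rows downward; lengths in mm; the calibration is good to about 2 mm. A picture is of the moment at which its call begins.
- bot.job_done(): hands the job in, once; it reports no verdict.
Trained networks look in a picture, given as the dict that the camera call returned (one of the last four; its "shot" number tells which), for a name from the list of things; names that differ only in an ending like _2 or _b are one class to them, and where a whole thing is asked for, a point or a joint stands for the part that bears it (a point fixed in the world has none). Each returns a list of dicts, best first, with "confidence" (0 to 1); they miss things now and then, are a little off and sometimes report something else, mostly with a low value. They report only what shows in the picture. A call takes as long as a camera call. They do not tell look-alikes from the thing itself.
- bot.cut_out(label, picture): "pixels" (400x640 bool, what is visible of it).
- bot.spot_point(label, picture): "location" ([x, y, z] in mm, in the coordinates of the camera as it stood for that picture, good to about 4 mm: a listed point, or the origin of a listed thing).
The state is a dict: "clock": time; "qpos": joint angles; "joint_velocities": joint speeds; "joint_torque": joint torques, N m; "ee_pos": TCP position; "ee_rot": TCP orientation; "contact_force": force on the tool from outside, world axes, zero at the start; "wrist_torque": the same for the moment, N m; "grip_width": finger opening in mm.
Only numpy, scipy, OpenCV 4.12 (cv2) and the standard library are available. Lean on these libraries where they do the work, as an engineer would, in place of code of your own. Each camera call takes 0.05 s, during which the arm holds its last target.

## Working session

There is one attempt and no reset: what is moved stays moved. The work goes in short steps, Python scripts to look and compute and a tool call to move; the robot and the scene stay as the last step left them, time stands still between calls to the robot, and variables do not carry over. Pictures are saved under pics/ and viewed, and the job is handed in when it is done.

Besides the shell and the picture viewer there is one more tool, called after "Call:" by a JSON object that holds its "op" and its "data", one argument or row to a line. carry_out: Moves the arm, as the interface text tells. Its arguments: {"type":"object","properties":{"deltas":{"type":"array","items":{"type":"array","items":{"type":"number"}}}},"required":["deltas"]}

```bash
mkdir -p pics; cat > h.py <<'E'
import numpy as np, cv2
from cell import bot
def K(p):
    h,w=p["image"].shape[:2]; f=h/2/np.tan(np.radians(p["vfov"])/2); return f
def world(p,u,v,d):
    f=K(p); c=np.array([(u-p["cx"])*d/f,(v-p["cy"])*d/f,d,1]); return (p["T"]@c)[:3]
def cw(p,l): return (p["T"]@np.r_[np.array(l),1])[:3]
def proj(p,X):
    c=np.linalg.inv(p["T"])@np.r_[X,1]; f=K(p); return c[0]*f/c[2]+p["cx"],c[1]*f/c[2]+p["cy"]
E
python3 - <<'E'
from h import *
s=bot.sense(); print({k:np.round(v,3) for k,v in s.items()})
for n in ("scene","top"):
    p=bot.grab_frame(n); cv2.imwrite(f"pics/{n}0.png",p["image"])
    print(n,p["vfov"],p["cx"],p["cy"],np.round(p["T"],3).tolist())
    for l in ["rack","end_stop","shelf","shelf_lip","keeper_stud","keeper_pivot","jar_mid","dispenser","mug","stapler"]:
        try:
            for r in bot.spot_point(l,p): 
                w=cw(p,r["location"]);print(l,round(r["confidence"],2),np.round(w),np.round(proj(p,w)))
        except Exception as e: print(l,e)
E
```

```text
{'clock': np.float64(0.0), 'qpos': array([ 1.075,  0.221,  1.528,  0.   ,  1.395, -0.126]), 'joint_velocities': array([ 0.001, -0.   ,  0.   ,  0.001,  0.001,  0.001]), 'joint_torque': array([-1.000e-03, -4.969e+01, -3.894e+01, -0.000e+00,  1.100e-02,
       -0.000e+00]), 'ee_pos': array([225.624, 582.214, 230.216]), 'ee_rot': array([ 0.184,  0.983, -0.001, -0.   ]), 'contact_force': array([0.835, 1.03 , 0.689]), 'wrist_torque': array([-0.009, -0.037, -0.005]), 'grip_width': np.float64(85.481)}
scene 49.930159485352405 329.3401500996594 198.47556414450273 [[0.852, 0.41, -0.326, 991.587], [0.524, -0.682, 0.51, -780.733], [-0.013, -0.605, -0.796, 1341.715], [0.0, 0.0, 0.0, 1.0]]
rack 0.73 [ 473. -148.   75.] [303. 233.]
rack 0.61 [513. -23.  -3.] [331. 225.]
rack 0.37 [744. 195.  -3.] [412. 211.]
end_stop 0.83 [575. 154.  55.] [369. 190.]
shelf 0.68 [ 255. -465.   -2.] [200. 285.]
shelf 0.67 [497. -78.  41.] [319. 227.]
shelf_lip 0.8 [ 202. -406.   30.] [197. 260.]
shelf_lip 0.71 [ 474. -150.   75.] [302. 234.]
shelf_lip 0.64 [280. 241.  33.] [316. 151.]
keeper_stud 0.6 [653.  20.  78.
[... 575 characters left out ...]
.0, 1.0]]
rack 0.68 [511. -25.  -0.] [335. 195.]
shelf 0.87 [230. 302.  -2.] [247. 267.]
shelf 0.81 [ 250. -465.   -1.] [450. 266.]
shelf 0.78 [493. -77.  42.] [349. 199.]
shelf_lip 0.96 [ 195. -407.   33.] [437. 281.]
shelf_lip 0.69 [278. 242.  37.] [262. 254.]
shelf_lip 0.68 [ 470. -153.   78.] [370. 204.]
keeper_stud 0.41 [650.  18.  84.] [325. 155.]
keeper_pivot 0.57 [610. -12.  69.] [333. 167.]
jar_mid 0.59 [ 287. -199.   30.] [380. 255.]
jar_mid 0.49 [ 460. -332.   35.] [416. 209.]
dispenser 0.79 [ 760. -118.   -2.] [360. 134.]
mug 0.9 [741. 189.   0.] [281. 136.]
mug 0.54 [ 757. -117.    3.] [360. 134.]
stapler 0.77 [487. 429.   2.] [217. 199.]
stapler 0.4 [492. -76.  42.] [349. 199.]
```

```bash
python3 - <<'E'
from h import *
a=cv2.imread("pics/scene0.png"); b=cv2.imread("pics/top0.png")
cv2.imwrite("pics/s_c.png",cv2.resize(a[130:330,180:440],None,fx=3,fy=3,interpolation=cv2.INTER_CUBIC))
cv2.imwrite("pics/t_c.png",cv2.resize(b[110:300,200:460],None,fx=3,fy=3,interpolation=cv2.INTER_CUBIC))
E
```

```text
(no output)
```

View pics/s_c.png

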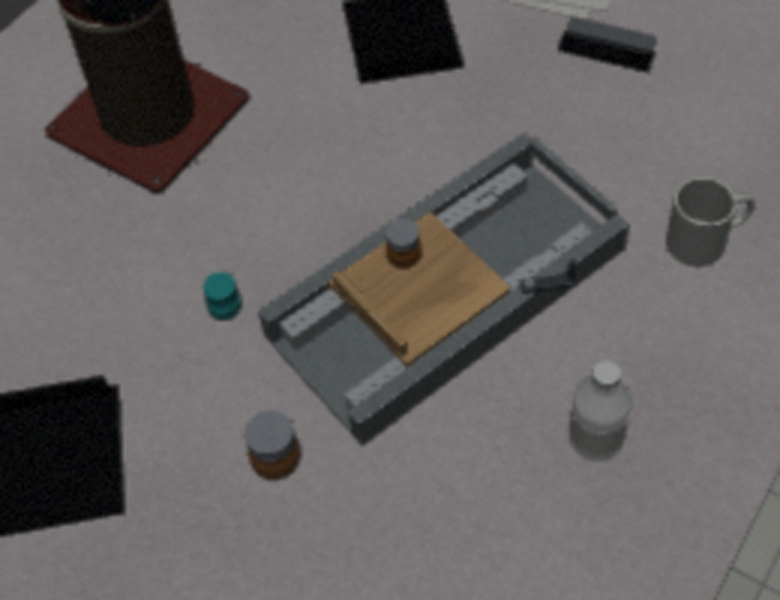

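View pics/t_c.png

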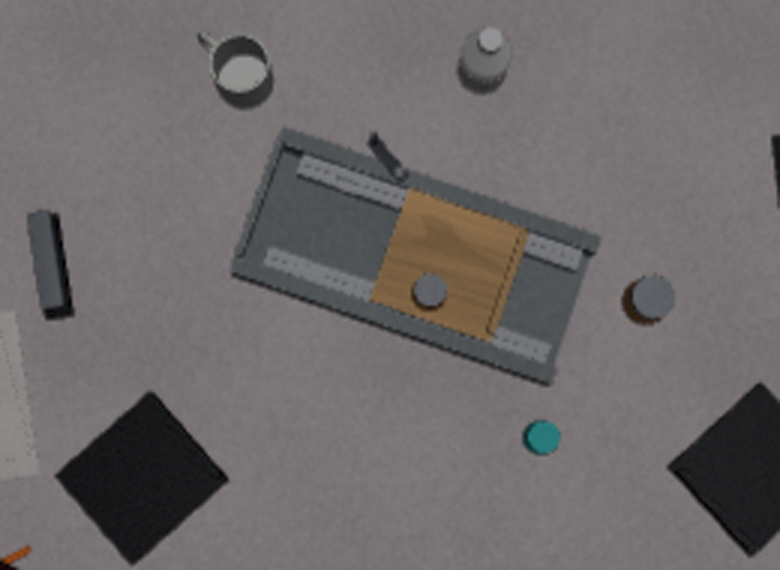

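```bash
cat >> h.py <<'E'
def cloud(p):
    v,u=np.mgrid[0:400,0:640]; d=p["depth"].astype(float); f=K(p)
    c=np.stack([(u-p["cx"])*d/f,(v-p["cy"])*d/f,d],-1); w=c@p["T"][:3,:3].T+p["T"][:3,3]; w[d<=0]=np.nan; return w
E
python3 - <<'E'
from h import *
for n in ("top","scene"):
    p=bot.grab_frame(n); w=cloud(p)
    for r in bot.cut_out("rack",p)[:3]:
        m=r["pixels"]; X=w[m]; X=X[~np.isnan(X[:,0])]
        print(n,"rack",r["confidence"],m.sum(),np.histogram(X[:,2],bins=range(-10,110,8)))
        t=X[(X[:,2]>49)&(X[:,2]<63)][:,:2].astype(np.float32)
        if len(t)>20: print(cv2.minAreaRect(t))
        t=X[(X[:,2]>8)][:,:2].astype(np.float32)
        if len(t)>20: print(cv2.minAreaRect(t))
    for l in ("keeper","shelf","keeper_stud","jar_mid"):
        for r in bot.cut_out(l,p):
            m=r["pixels"]; X=w[m]; X=X[~np.isnan(X[:,0])]
            print(n,l,round(r["confidence"],2),m.sum(),np.round(X.mean(0)),np.round(np.percentile(X[:,2],[2,50,98])),[np.round(q) for q in cv2.minAreaRect(X[:,:2].astype(np.float32))])
E
```

```text
top rack 0.92 3712 (array([  49,  566, 1060,  275,   35,   49,  101,  382,  826,  293,   46,
          7,   10,    5]), array([-10,  -2,   6,  14,  22,  30,  38,  46,  54,  62,  70,  78,  86,
        94, 102]))
((515.2215576171875, -36.75956726074219), (425.3901062011719, 215.42713928222656), 71.5653076171875)
((514.9116821289062, -34.84016418457031), (431.50823974609375, 217.59278869628906), 71.15589141845703)
top keeper 0.6 67 [624.   2.  68.] [55. 67. 95.] [array([625.,   2.]), array([61., 17.]), np.float64(42.0)]
top shelf 0.96 1751 [222. 301.  23.] [11. 22. 48.] [array([222., 305.]), array([155., 167.]), np.float64(43.0)]
top shelf 0.93 1645 [495. -80.  63.] [51. 62. 90.] [array([494., -78.]), array([168., 156.]), np.float64(73.0)]
top keeper_stud 0.47 88 [629.   4.  60.] [-1. 67. 97.] [array([635.,   3.]), array([78., 29.]), np.float64(41.0)]
top jar_mid 0.6 222 [ 455. -326.   59.] [17. 66. 77.] [array([ 457., -328.]), array([55., 54.]), np.float64(88.0)]
top jar_mid 0.53 113 [451. -50. 106.] [ 72. 110. 121.] [array([453., -51.]), array([40., 37.]), np.float64(48.0)]
top jar_mi
[... 217 characters left out ...]
3.0)]
scene shelf 0.78 1000 [230. 295.  22.] [ 1. 20. 47.] [array([221., 312.]), array([159., 199.]), np.float64(43.0)]
scene shelf 0.77 1470 [504. -87.  61.] [52. 60. 86.] [array([495., -77.]), array([164., 157.]), np.float64(72.0)]
scene keeper_stud 0.39 78 [632.   3.  66.] [57. 65. 84.] [array([629.,   3.]), array([61., 21.]), np.float64(41.0)]
scene jar_mid 0.78 327 [ 471. -337.   50.] [ 6. 63. 71.] [array([ 467., -331.]), array([60., 55.]), np.float64(58.0)]
scene jar_mid 0.67 146 [ 293. -202.   37.] [10. 44. 54.] [array([ 289., -199.]), array([39., 40.]), np.float64(70.0)]
scene jar_mid 0.6 178 [463. -57.  94.] [ 60. 104. 113.] [array([456., -48.]), array([44., 56.]), np.float64(34.0)]
```

```bash
python3 - <<'E'
from h import *
from scipy.optimize import minimize
P=[]
for n in ("top","scene"):
    p=bot.grab_frame(n); w=cloud(p).reshape(-1,3)
    d=np.hypot(w[:,0]-512,w[:,1]+24)
    m=(d<260)&(w[:,2]>50)&(w[:,2]<61); X=w[m]
    def cost(q,X=X):
        a=q[2]; e=np.array([np.cos(a),np.sin(a)]); r=X[:,:2]-q[:2]; y=r@e; x=r@[e[1],-e[0]]
        ok=np.minimum(np.abs(np.abs(x)-87.5),12); oy=np.clip(np.maximum(y-200,-225-y),0,12)
        return np.mean(np.where(ok<10,(ok/10)**4*.2,1.)+oy/12*1)
    best=min((minimize(cost,[512+a,-24+b,np.radians(71.3+c)],method="Nelder-Mead") for a in(-5,0,5) for b in (-5,0,5) for c in(-1,0,1)),key=lambda r:r.fun)
    q=best.x; print(n,len(X),np.round(q[:2],1),np.degrees(q[2]),best.fun)
    a=q[2]; e=np.array([np.cos(a),np.sin(a)]); r=X[:,:2]-q[:2]; y=r@e; x=r@[e[1],-e[0]]
    s=(np.abs(np.abs(x)-87.5)<14); print(np.percentile(y[s],[.5,1,99,99.5]),np.percentile(x[s&(x>0)],[2,50,98]),np.percentile(x[s&(x<0)],[2,50,98]))
E
```

```text
top 1677 [511.1 -22.3] 71.50266887623296 0.49284332833736993
[-223.62921521 -220.70875413  196.38112151  197.69360652] [74.98312712 86.85412638 98.75150559] [-98.34392611 -87.25729462 -75.18939585]
scene 2075 [516.6 -22.5] 71.84773886614008 0.5695391544923842
[-224.26575219 -222.56463376  195.85679952  197.65397353] [74.20164168 86.95322925 98.09694332] [-100.08111444  -88.9773101   -75.04711722]
```

Call:
{"op": "carry_out", "data": {
  "deltas": [
    [0,0,-6,11,-38,0,40],
    [0,0,-12,22,-76,0,40],
    [0,0,-18,33,-114,0,40],
    [0,0,-24,44,-152,0,40],
    [0,0,-29,58,-190,0,40]
  ]
}}

```text
clock: 2.22
ee_pos: [283.6, 391.2, 231.2]
ee_rot: [0.426, 0.905, 0.0, 0.0]
contact_force: [1.0, 0.2, 0.5]
grip_width: 39.8
```

Call:
{"op": "carry_out", "data": {
  "deltas": [
    [0,0,-6,11,-38,0,40],
    [0,0,-12,22,-76,0,40],
    [0,0,-18,33,-114,0,40],
    [0,0,-24,44,-152,0,40],
    [0,0,-29,58,-190,0,40]
  ]
}}

```text
clock: 2.63
ee_pos: [341.7, 201.1, 231.6]
ee_rot: [0.639, 0.769, 0.0, 0.0]
contact_force: [0.7, -0.3, -1.0]
grip_width: 39.8
```

Call:
{"op": "carry_out", "data": {
  "deltas": [
    [0,0,-6,11,-38,0,40],
    [0,0,-12,22,-76,0,40],
    [0,0,-18,33,-114,0,40],
    [0,0,-24,44,-152,0,40],
    [0,0,-29,58,-190,0,40]
  ]
}}

```text
clock: 3.05
ee_pos: [399.9, 10.8, 231.8]
ee_rot: [0.812, 0.584, 0.001, 0.001]
contact_force: [0.5, 1.0, 0.6]
grip_width: 40.0
```

Call:
{"op": "carry_out", "data": {
  "deltas": [
    [0,0,0,12,-39,0,40],
    [0,0,0,24,-78,0,40],
    [0,0,0,36,-117,0,40],
    [0,0,0,48,-156,0,40],
    [0,0,0,59,-195,0,40]
  ]
}}

```text
clock: 3.47
ee_pos: [459.2, -184.6, 231.5]
ee_rot: [0.81, 0.586, 0.0, 0.0]
contact_force: [1.3, 0.4, 0.9]
grip_width: 40.0
```

Call:
{"op": "carry_out", "data": {
  "deltas": [
    [0,0,0,0,0,-35,40],
    [0,0,0,0,0,-70,40],
    [0,0,0,0,0,-105,40],
    [0,0,0,0,0,-105,40],
    [0,0,0,0,0,-105,40]
  ]
}}

```text
clock: 3.88
ee_pos: [457.4, -181.5, 124.9]
ee_rot: [0.81, 0.586, -0.001, -0.002]
contact_force: [-0.7, 0.1, 0.4]
grip_width: 40.5
```

```bash
python3 - <<'E'
from h import *
s=bot.sense(); print(s["ee_pos"],s["qpos"],s["clock"])
p=bot.grab_frame("scene");c=p["image"][170:290,240:400]; cv2.imwrite("pics/a1.png",cv2.resize(cv2.convertScaleAbs(c,alpha=1.8),None,fx=5,fy=5,interpolation=cv2.INTER_CUBIC))
E
```

```text
[ 457.37265145 -181.45080937  124.90274274] [-5.38087744e-01  1.11002842e-02  1.96451135e+00 -2.89266761e-05
  1.17086055e+00 -2.20529907e-01] 3.8833
```

View pics/a1.png

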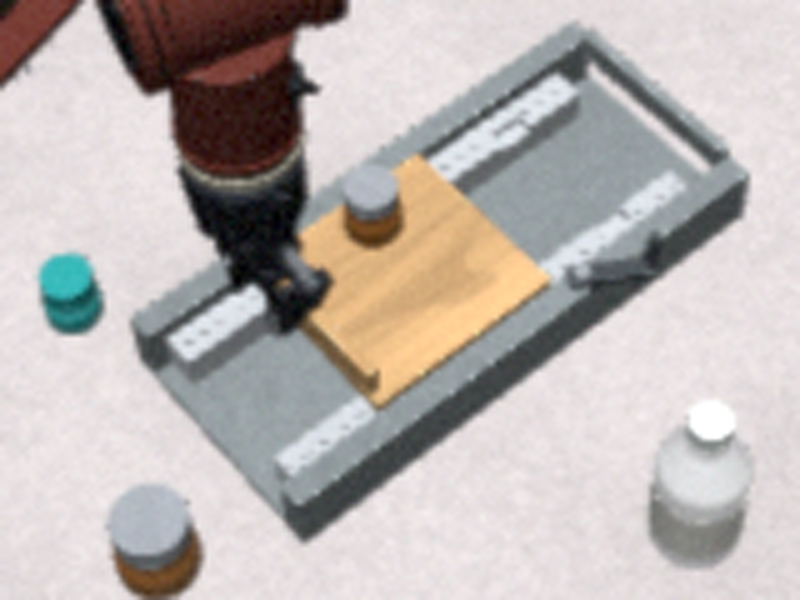

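Call:
{"op": "carry_out", "data": {
  "deltas": [
    [0,0,0,1,-2,-20,40],
    [0,0,0,1,-3,-40,40],
    [0,0,0,1,-3,-60,40],
    [0,0,0,1,-3,-66,40],
    [0,0,0,1,-3,-66,40]
  ]
}}

```text
clock: 4.35
ee_pos: [460.4, -185.3, 61.2]
ee_rot: [0.81, 0.587, 0.0, 0.0]
contact_force: [-0.3, 1.3, 0.7]
grip_width: 40.0
```

Call:
{"op": "carry_out", "data": {
  "deltas": [
    [0,0,0,1.3,3.8,0,40],
    [0,0,0,2.6,7.6,0,40],
    [0,0,0,3.9,11.4,0,40],
    [0,0,0,5.1,15.2,0,40],
    [0,0,0,6.3,19,0,40]
  ]
}}

```text
clock: 4.77
ee_pos: [466.9, -166.0, 61.1]
ee_rot: [0.81, 0.587, 0.0, 0.001]
contact_force: [-0.5, 0.6, 0.4]
grip_width: 39.9
```

Call:
{"op": "carry_out", "data": {
  "deltas": [
    [0,0,0,1.3,3.8,0,40],
    [0,0,0,2.5,7.6,0,40],
    [0,0,0,3.8,11.4,0,40],
    [0,0,0,5.1,15.2,0,40],
    [0,0,0,6.3,19,0,40]
  ]
}}

```text
clock: 5.18
ee_pos: [473.0, -147.5, 60.7]
ee_rot: [0.81, 0.586, -0.0, 0.001]
contact_force: [-1.5, -3.8, 3.0]
grip_width: 40.2
```

Call:
{"op": "carry_out", "data": {
  "deltas": [
    [0,0,0,1.3,3.8,0,40],
    [0,0,0,2.5,7.6,0,40],
    [0,0,0,3.8,11.4,0,40],
    [0,0,0,5.1,15.2,0,40],
    [0,0,0,6.3,19,0,40]
  ]
}}

```text
clock: 5.6
ee_pos: [478.8, -127.9, 60.2]
ee_rot: [0.81, 0.587, -0.0, -0.0]
contact_force: [-0.6, -3.3, 3.0]
grip_width: 40.2
```

```bash
cat > look.py <<'E'
from h import *
import sys
s=bot.sense(); print(np.round(s["ee_pos"],1),np.round(s["contact_force"],1),s["clock"])
O=np.array([513.5,-22.5]);a=np.radians(71.5);ey=np.array([np.cos(a),np.sin(a)]);ex=np.array([ey[1],-ey[0]])
def rk(w): r=np.array(w)[:2]-O; return np.round([r@ex,r@ey],1)
print("tool rack",rk(s["ee_pos"]))
for n in ("scene","top"):
    p=bot.grab_frame(n)
    for l in ("shelf","shelf_lip","jar_mid","keeper_stud"):
        for r in bot.spot_point(l,p):
            w=cw(p,r["location"]); q=rk(w)
            if abs(q[0])<140 and abs(q[1])<230: print(n,l,round(r["confidence"],2),q,round(w[2],1))
    c=p["image"][170:290,240:400] if n=="scene" else p["image"][140:245,270:410]
    cv2.imwrite(f"pics/{sys.argv[1]}_{n}.png",cv2.resize(cv2.convertScaleAbs(c,alpha=1.8),None,fx=5,fy=5,interpolation=cv2.INTER_CUBIC))
E
python3 look.py b1
```

```text
[ 478.8 -127.9   60.2] [-0.6 -3.3  3. ] 5.6
tool rack [   0.5 -110.9]
scene shelf 0.93 [  0.5 -22.8] 40.5
scene shelf 0.74 [116.2  85.6] 79.0
scene jar_mid 0.68 [-46.2 -11.4] 85.0
scene keeper_stud 0.52 [118.1  84.2] 78.5
top shelf 0.78 [ -5.4 -19.4] 40.8
top shelf 0.59 [  0.7 188.5] 55.1
top jar_mid 0.51 [-46.4  -7.7] 85.5
top keeper_stud 0.5 [112.5  82.6] 84.9
```

View pics/b1_scene.png

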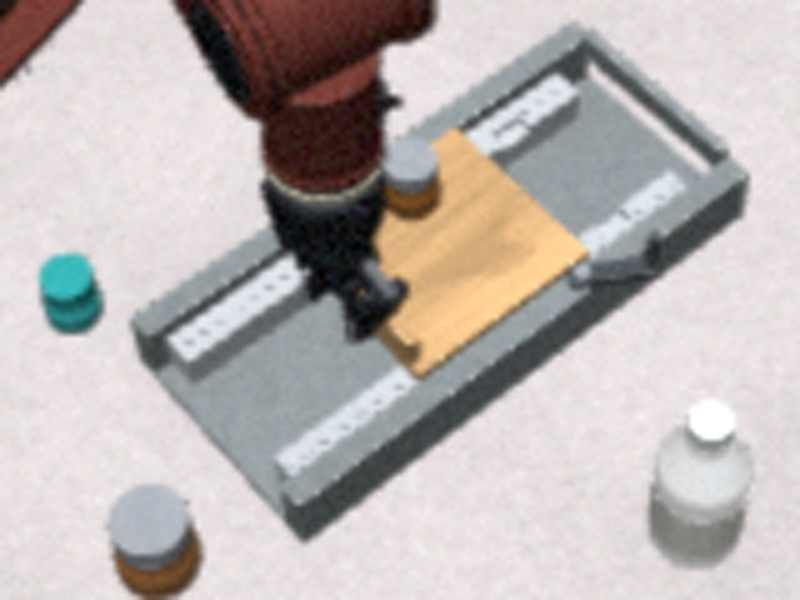

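Call:
{"op": "carry_out", "data": {
  "deltas": [
    [0,0,0,1.3,3.8,0,40],
    [0,0,0,2.5,7.6,0,40],
    [0,0,0,3.8,11.4,0,40],
    [0,0,0,5.1,15.2,0,40],
    [0,0,0,6.3,19,0,40]
  ]
}}

```text
clock: 6.52
ee_pos: [485.1, -108.8, 60.2]
ee_rot: [0.81, 0.587, -0.0, -0.0]
contact_force: [-0.5, -2.3, -1.1]
grip_width: 40.3
```

Call:
{"op": "carry_out", "data": {
  "deltas": [
    [0,0,0,1,3,0,40],
    [0,0,0,2,6,0,40],
    [0,0,0,3,9,0,40],
    [0,0,0,4,12,0,40],
    [0,0,0,5,15,0,40]
  ]
}}

```text
clock: 6.93
ee_pos: [490.1, -93.9, 60.3]
ee_rot: [0.81, 0.586, -0.0, -0.0]
contact_force: [-0.5, -2.3, -1.1]
grip_width: 39.8
```

Call:
{"op": "carry_out", "data": {
  "deltas": [
    [0,0,0,0.7,2,0,40],
    [0,0,0,1.3,4,0,40],
    [0,0,0,2,6,0,40],
    [0,0,0,2.7,8,0,40],
    [0,0,0,3.3,10,0,40]
  ]
}}

```text
clock: 7.35
ee_pos: [493.5, -84.1, 60.3]
ee_rot: [0.81, 0.586, 0.0, 0.0]
contact_force: [-1.1, -1.4, -2.3]
grip_width: 40.1
```

```bash
python3 look.py b2
```

```text
[493.5 -84.1  60.3] [-1.1 -1.4 -2.3] 7.35
tool rack [  0.6 -64.8]
scene shelf 0.7 [2.9 1.6] -4.7
scene shelf 0.67 [ 1.1 27.5] 39.1
scene shelf 0.19 [ -1.9 191. ] 50.4
scene shelf_lip 0.76 [  3.3 -54.1] 77.2
scene jar_mid 0.47 [-42.1  35.5] 85.3
scene keeper_stud 0.5 [118.6  82.2] 78.4
top shelf 0.84 [-1.8 24.6] 43.4
top shelf_lip 0.63 [ -1.5 -56. ] 78.6
top jar_mid 0.48 [-49.7  37.4] 86.5
top keeper_stud 0.65 [113.5  80.4] 84.4
```

View pics/b2_scene.png

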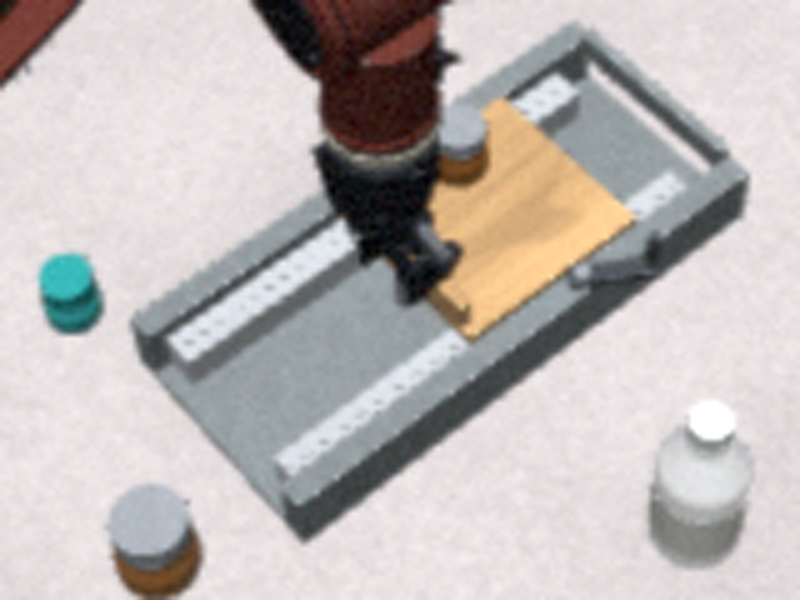

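Call:
{"op": "carry_out", "data": {
  "deltas": [
    [0,0,0,0.7,2,0,40],
    [0,0,0,1.3,4,0,40],
    [0,0,0,2,6,0,40],
    [0,0,0,2.7,8,0,40]
  ]
}}

```text
clock: 8.18
ee_pos: [496.1, -76.4, 60.4]
ee_rot: [0.81, 0.586, -0.0, 0.0]
contact_force: [-1.7, -3.4, -0.2]
grip_width: 39.8
```

Call:
{"op": "carry_out", "data": {
  "deltas": [
    [0,0,0,0.7,2,0,40],
    [0,0,0,1.3,4,0,40],
    [0,0,0,2,6,0,40]
  ]
}}

```text
clock: 8.43
ee_pos: [498.0, -70.1, 60.2]
ee_rot: [0.81, 0.586, -0.0, -0.0]
contact_force: [0.1, -2.4, -0.3]
grip_width: 40.0
```

```bash
cat > zz.py <<'E'
from h import *
# plate height by depth of wood-coloured pixels vs. rack cheek
O=np.array([513.5,-22.5]);a=np.radians(71.5);ey=np.array([np.cos(a),np.sin(a)]);ex=np.array([ey[1],-ey[0]])
s=bot.sense(); t=(s["ee_pos"][:2]-O)@ey; print("tool y",round(t,1),np.round(s["contact_force"],1),s["clock"])
for n in ("scene","top"):
    p=bot.grab_frame(n); w=cloud(p); hsv=cv2.cvtColor(p["image"],cv2.COLOR_BGR2HSV)
    x=(w[...,:2]-O)@ex; y=(w[...,:2]-O)@ey
    m=(hsv[...,1]>90)&(hsv[...,0]>8)&(hsv[...,0]<28)&(abs(x)<70)&(abs(y)<215)
    front=m&(y>t+30)
    Y=y[m&(x>0)];c=(abs(abs(x)-87)<8)&(y<190)&(y>-210)&(abs(y-40)>45)&(w[...,2]<64)&(w[...,2]>48)
    g=front&(x>-15)
    A=np.c_[x[g],y[g],np.ones(g.sum())]; z=w[...,2][g]; k=abs(z-np.median(z))<8
    co=np.linalg.lstsq(A[k],z[k],rcond=None)[0]
    print(n,"plate z",round(float(np.median(z)),1),"cheek z",round(float(np.median(w[...,2][c])),1),"edge y",np.percentile(Y,[1,99]).round(1),"slope",co[:2].round(3))
E
python3 zz.py
```

```text
tool y -50.0 [ 0.1 -2.4 -0.3] 8.4333
scene plate z 52.9 cheek z 55.0 edge y [-87.8 117.2] slope [ 0.008 -0.002]
top plate z 54.6 cheek z 57.1 edge y [ -7.7 117.2] slope [-0.006 -0.003]
```

Call:
{"op": "carry_out", "data": {
  "deltas": [
    [0,0,0,-3,-9,0,40],
    [0,0,0,-6,-18,0,40],
    [0,0,0,-9,-28,0,40],
    [0,0,0,-9,-28,20,20],
    [0,0,0,-9,-28,50,0]
  ]
}}

```text
clock: 8.95
ee_pos: [485.9, -98.7, 107.7]
ee_rot: [0.811, 0.586, -0.002, -0.003]
contact_force: [0.5, 0.6, 1.2]
grip_width: 16.9
```

```bash
python3 zz.py; python3 look.py b3
```

```text
tool y -81.1 [0.5 0.6 1.2] 8.95
scene plate z 53.2 cheek z 54.6 edge y [-125.8  117. ] slope [ 0.002 -0.004]
top plate z 54.9 cheek z 56.6 edge y [-37.5 117.1] slope [0.003 0.001]
[ 492.  -100.6  114.9] [0.9 0.1 0.5] 9.05
tool rack [  4.4 -80.9]
scene shelf 0.76 [ 1.4 37.4] 33.5
scene shelf_lip 0.67 [  1.9 -34.8] 71.3
scene jar_mid 0.68 [-41.3  49.1] 79.7
top shelf 0.59 [-3.6 43. ] 34.6
top shelf_lip 0.67 [ -3.8 -39.7] 69.1
top jar_mid 0.44 [-52.1  54.7] 76.9
top keeper_stud 0.45 [113.8  79.6] 81.1
```

View pics/b3_scene.png

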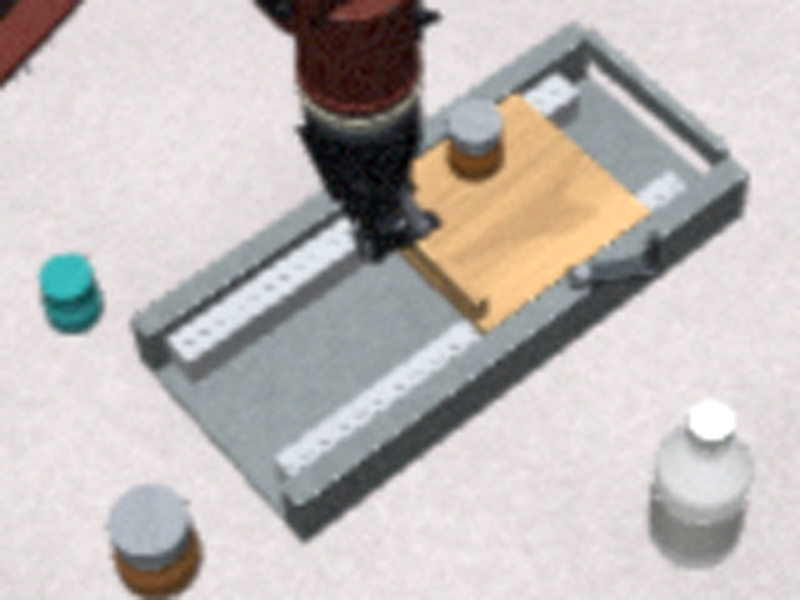

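View pics/b3_top.png

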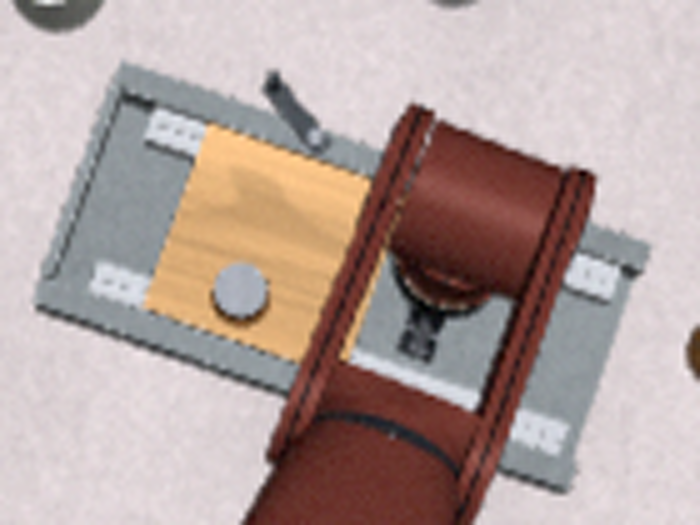

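Call:
{"op": "carry_out", "data": {
  "deltas": [
    [0,0,0,0,0,30,0],
    [0,0,0,20,10,60,0],
    [0,0,0,50,25,70,0],
    [0,0,0,84,42,70,0],
    [0,0,0,110,55,70,0]
  ]
}}

```text
clock: 9.97
ee_pos: [601.9, -42.3, 181.9]
ee_rot: [0.81, 0.586, 0.001, 0.001]
contact_force: [-0.8, 0.7, 0.4]
grip_width: -0.2
```

Call:
{"op": "carry_out", "data": {
  "deltas": [
    [0,0,0,30,15,0,0],
    [0,0,0,60,30,0,0],
    [0,0,0,74,38,0,0],
    [0,0,0,74,38,0,0],
    [0,0,0,74,38,0,0]
  ]
}}

```text
clock: 10.38
ee_pos: [673.0, -4.6, 179.2]
ee_rot: [0.81, 0.587, -0.001, -0.0]
contact_force: [-0.8, -0.4, -0.3]
grip_width: -0.2
```

```bash
python3 zz.py; python3 look.py b4
```

```text
tool y 67.6 [-0.8 -0.4 -0.3] 10.3833
scene plate z 52.6 cheek z 54.8 edge y [-38.8 116.7] slope [0.    0.009]
top plate z nan cheek z 56.3 edge y [-38.5 -21.4] slope [0. 0.]
[672.1  -5.6 179.6] [ 0.4 -0.9  0.3] 10.4833
tool rack [145.1  66.4]
scene shelf 0.65 [ 1.1 37.5] 31.5
scene shelf 0.46 [  5.3 -38.8] 68.5
scene shelf_lip 0.9 [  2.6 -36.9] 67.5
scene jar_mid 0.65 [-43.5  49.8] 76.6
scene keeper_stud 0.64 [117.6  85.6] 80.0
top shelf_lip 0.6 [ -3.3 -36. ] 73.9
  return _methods._mean(a, axis=axis, dtype=dtype,
  ret = ret.dtype.type(ret / rcount)
```

View pics/b4_scene.png

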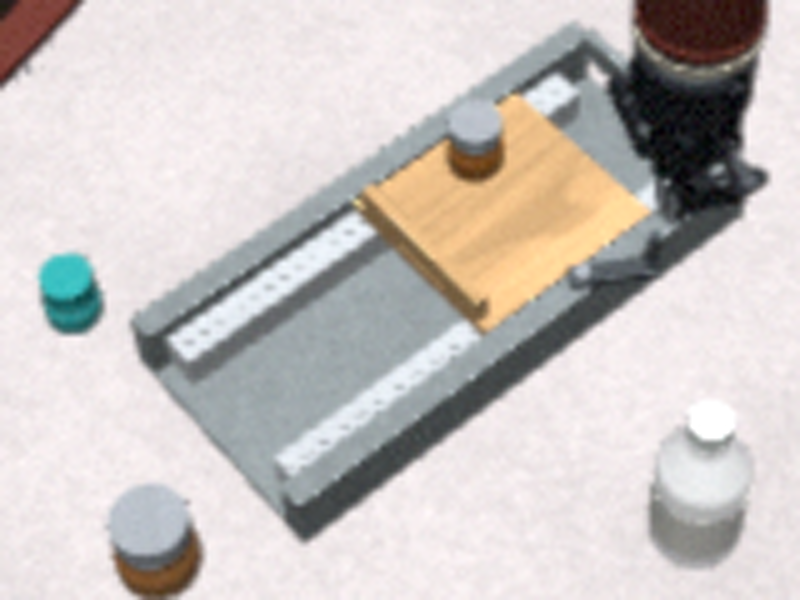

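Call:
{"op": "carry_out", "data": {
  "deltas": [
    [0,0,0,4,-1,-25,0],
    [0,0,0,4,-1,-50,0],
    [0,0,0,4,-1,-75,0],
    [0,0,0,4,-1,-102,0],
    [0,0,0,4,-1,-102,0]
  ]
}}

```text
clock: 11.4
ee_pos: [672.6, -5.8, 71.5]
ee_rot: [0.81, 0.586, -0.004, -0.004]
contact_force: [-1.5, 0.4, -2.2]
grip_width: -0.3
```

```bash
python3 - <<'E'
from h import *
s=bot.sense(); print(s["ee_pos"],s["contact_force"])
O=np.array([513.5,-22.5]);a=np.radians(71.5);ey=np.array([np.cos(a),np.sin(a)]);ex=np.array([ey[1],-ey[0]])
for w in [(131.4,72.6),(118,85),(108,90),(93.8,94),(78.4,93.7),(62.4,87.5),(48.4,74.9),(38.5,56)]:
    print(w,np.round(O+w[0]*ex+w[1]*ey,1))
E
```

```text
[672.55480496  -5.77578891  71.48100046] [-1.47408059  0.42657475 -2.16899156]
(131.4, 72.6) [661.1   4.7]
(118, 85) [652.4  20.7]
(108, 90) [644.5  28.6]
(93.8, 94) [632.3  36.9]
(78.4, 93.7) [617.6  41.5]
(62.4, 87.5) [600.4  40.7]
(48.4, 74.9) [583.2  33.2]
(38.5, 56) [567.8  18.4]
```

Call:
{"op": "carry_out", "data": {
  "deltas": [
    [0,0,0,-8,6,0,0],
    [0,0,0,-16,11,0,0],
    [0,0,0,-19,16,0,0],
    [0,0,0,-22,21.5,0,0],
    [0,0,0,-24.7,27,0,0]
  ]
}}

```text
clock: 11.82
ee_pos: [653.2, 21.4, 80.5]
ee_rot: [0.81, 0.587, 0.001, 0.001]
contact_force: [0.9, -0.3, 1.4]
grip_width: -0.1
```

```bash
python3 look.py b5
```

```text
[653.2  21.4  80.5] [ 0.9 -0.3  1.4] 11.8167
tool rack [118.6  86. ]
scene shelf 0.82 [ 2.9 38.6] 31.3
scene shelf_lip 0.72 [  6.3 -36.8] 73.3
scene jar_mid 0.68 [-44.2  50.8] 79.2
scene keeper_stud 0.42 [103.6  89.6] 80.4
top shelf 0.64 [-2.6 41.1] 32.7
top shelf_lip 0.77 [ -3.7 -38.5] 72.9
```

View pics/b5_scene.png

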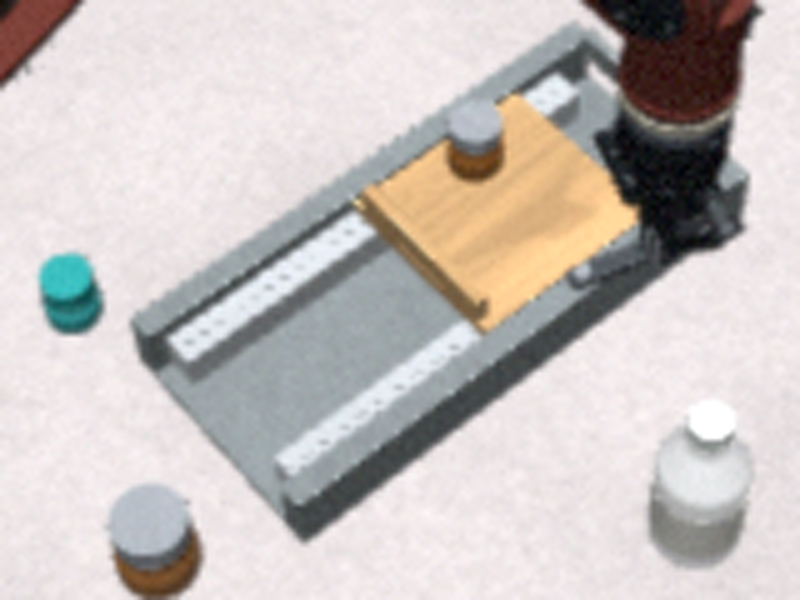

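Call:
{"op": "carry_out", "data": {
  "deltas": [
    [0,0,0,-4,4,0,0],
    [0,0,0,-7.9,7.9,0,0],
    [0,0,0,-12,10.7,0,0],
    [0,0,0,-16,13.5,0,0],
    [0,0,0,-20.1,16.2,0,0]
  ]
}}

```text
clock: 12.73
ee_pos: [631.8, 37.3, 78.3]
ee_rot: [0.81, 0.587, -0.0, 0.0]
contact_force: [-0.5, -0.5, -0.5]
grip_width: -0.1
```

Call:
{"op": "carry_out", "data": {
  "deltas": [
    [0,0,0,-5,1.6,0,0],
    [0,0,0,-10,3.2,0,0],
    [0,0,0,-14.7,4.6,0,0],
    [0,0,0,-20,4.6,0,0],
    [0,0,0,-26,4.2,0,0]
  ]
}}

```text
clock: 13.15
ee_pos: [605.8, 41.4, 78.4]
ee_rot: [0.81, 0.587, 0.0, -0.0]
contact_force: [0.7, 1.1, -0.3]
grip_width: -0.2
```

```bash
python3 look.py b6
```

```text
[605.8  41.4  78.4] [ 0.7  1.1 -0.3] 13.15
tool rack [67.2 89.9]
scene shelf 0.91 [ 2.  39.9] 33.0
scene shelf 0.32 [57.3 76.6] 78.5
scene shelf_lip 0.82 [  3.  -36.4] 75.1
scene jar_mid 0.66 [-42.4  45.9] 77.0
scene keeper_stud 0.4 [57.8 77.2] 78.4
scene keeper_stud 0.19 [ -2.2 188.6] 52.3
top shelf 0.78 [-3.4 41. ] 33.5
top shelf_lip 0.78 [ -3.6 -40. ] 74.3
top keeper_stud 0.57 [53.9 76. ] 84.2
```

View pics/b6_scene.png

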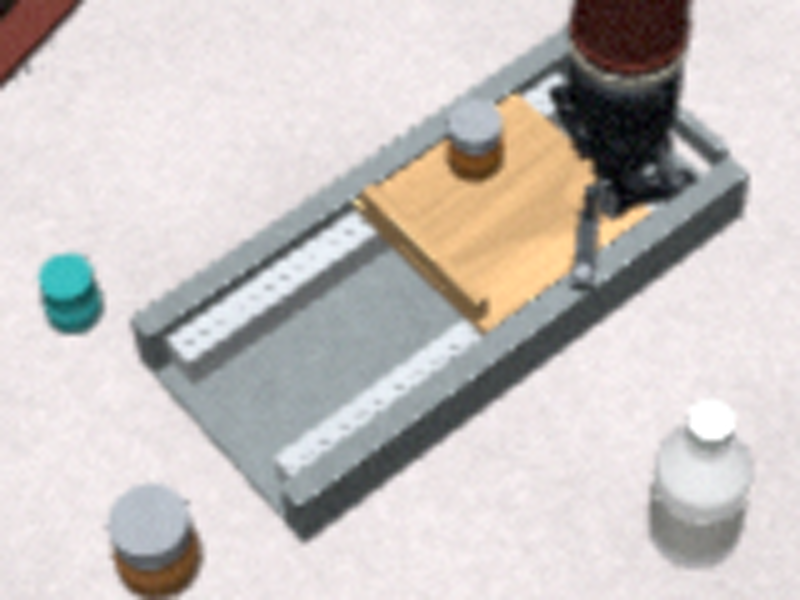

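Call:
{"op": "carry_out", "data": {
  "deltas": [
    [0,0,0,-5.9,-0.4,0,0],
    [0,0,0,-10.2,-2,0,0],
    [0,0,0,-14.5,-4,0,0],
    [0,0,0,-19,-6,0,0],
    [0,0,0,-23.1,-7.9,0,0]
  ]
}}

```text
clock: 14.07
ee_pos: [582.5, 33.1, 78.3]
ee_rot: [0.81, 0.586, -0.0, -0.0]
contact_force: [1.1, 0.6, 0.0]
grip_width: -0.2
```

Call:
{"op": "carry_out", "data": {
  "deltas": [
    [0,0,0,-3.1,-3,0,0],
    [0,0,0,-6.2,-6,0,0],
    [0,0,0,-9.2,-9,0,0],
    [0,0,0,-12.3,-12,0,0],
    [0,0,0,-15.4,-14.8,0,0]
  ]
}}

```text
clock: 14.48
ee_pos: [567.5, 18.1, 78.3]
ee_rot: [0.81, 0.586, 0.0, -0.0]
contact_force: [0.7, 1.0, -0.1]
grip_width: -0.2
```

```bash
python3 look.py b7
```

```text
[567.5  18.1  78.3] [ 0.7  1.  -0.1] 14.4833
tool rack [38.4 55.6]
scene shelf 0.75 [-1.7 38.1] 31.7
scene shelf 0.17 [  3.9 -36.8] 70.7
scene shelf_lip 0.59 [  1.8 -36.1] 72.5
scene jar_mid 0.74 [-41.7  49.6] 79.9
scene keeper_stud 0.53 [-43.7  48.2] 77.6
scene keeper_stud 0.44 [40.1 42.1] 77.1
top shelf 0.64 [-0.8 39.2] 34.4
top shelf_lip 0.77 [ -1.1 -37.6] 69.4
```

View pics/b7_scene.png

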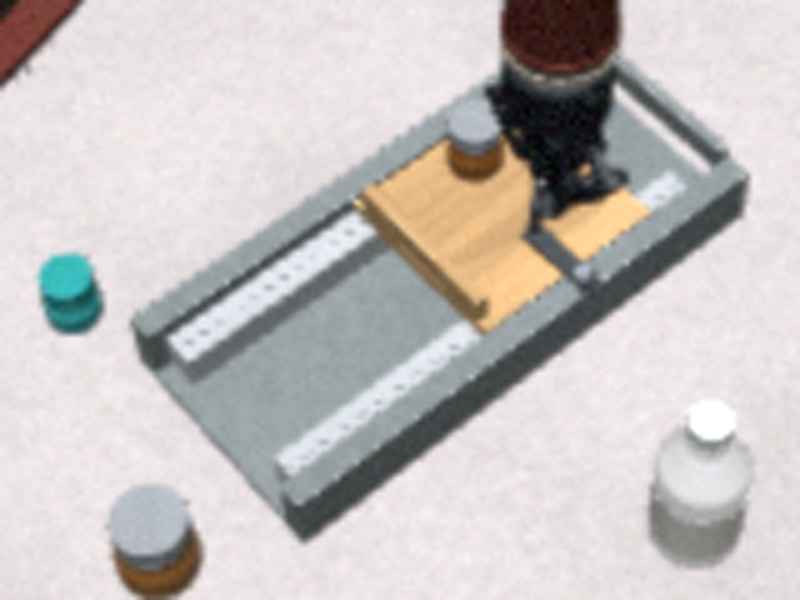

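Call:
{"op": "carry_out", "data": {
  "deltas": [
    [0,0,0,2.4,7,0,0],
    [0,0,0,4.8,14,0,0],
    [0,0,0,6.5,20,10,0],
    [0,0,0,6.5,20,45,0],
    [0,0,0,6.5,20,85,0]
  ]
}}

```text
clock: 15.4
ee_pos: [572.0, 39.8, 161.7]
ee_rot: [0.81, 0.587, -0.003, -0.002]
contact_force: [1.2, -0.7, 0.2]
grip_width: 0.0
```

Call:
{"op": "carry_out", "data": {
  "deltas": [
    [0,0,0,0,0,40,0],
    [0,0,0,0,30,60,0],
    [0,0,0,-10,70,60,0],
    [0,0,0,-20,110,60,0],
    [0,0,0,-30,150,60,0]
  ]
}}

```text
clock: 15.82
ee_pos: [544.3, 190.6, 225.3]
ee_rot: [0.81, 0.586, 0.001, 0.0]
contact_force: [0.8, 0.7, -0.5]
grip_width: 0.1
```

Call:
{"op": "carry_out", "data": {
  "deltas": [
    [0,0,0,-10,40,0,0],
    [0,0,0,-20,80,0,0],
    [0,0,0,-20,100,0,0],
    [0,0,0,-20,100,0,0],
    [0,0,0,-20,100,0,0]
  ]
}}

```text
clock: 16.23
ee_pos: [523.7, 290.1, 223.9]
ee_rot: [0.809, 0.588, 0.0, 0.0]
contact_force: [-0.2, -0.7, 0.7]
grip_width: 0.3
```

```bash
python3 zz.py; python3 look.py b8; python3 - <<'E'
from h import *
p=bot.grab_frame("top")
for l in ("dispenser","mug","stapler"):
    r=bot.spot_point(l,p)
    if r: print(l,np.round(cw(p,r[0]["location"])))
E
```

```text
tool y 299.7 [-0.2 -0.7  0.7] 16.2333
scene plate z nan cheek z 54.7 edge y [-39.4 117.8] slope [0. 0.]
top plate z nan cheek z 56.7 edge y [-37.  116.6] slope [0. 0.]
[524.4 288.1 223.6] [-0.1 -0.4  0.3] 16.3333
tool rack [-88.3 298. ]
scene shelf 0.72 [-0.5 38.4] 32.0
scene shelf_lip 0.58 [  2.5 -36.3] 68.6
scene jar_mid 0.51 [-46.3  49.7] 75.9
scene keeper_stud 0.65 [39.2 39.5] 81.3
top shelf 0.8 [-5.3 42.1] 35.5
top shelf_lip 0.9 [ -3.1 -40.8] 70.3
top jar_mid 0.59 [-48.2  52.8] 81.6
top keeper_stud 0.62 [38.4 37.8] 83.2
dispenser [ 757. -119.    2.]
mug [740. 188.  -1.]
stapler [485. 426.   2.]
  return _methods._mean(a, axis=axis, dtype=dtype,
  ret = ret.dtype.type(ret / rcount)
```

View pics/b8_top.png

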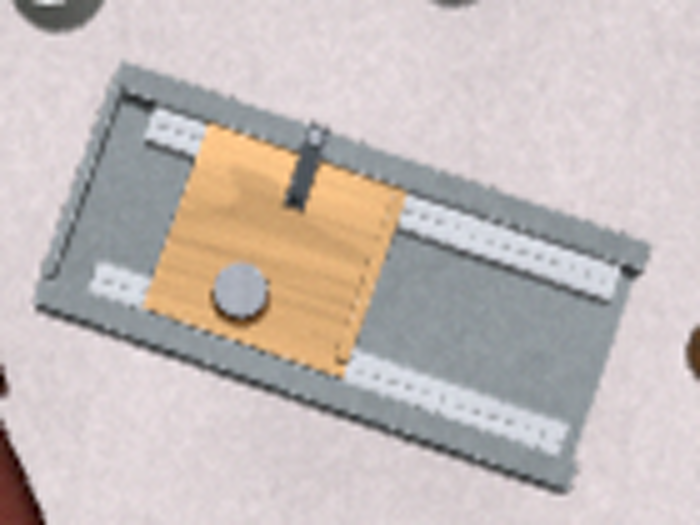

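View pics/b8_scene.png

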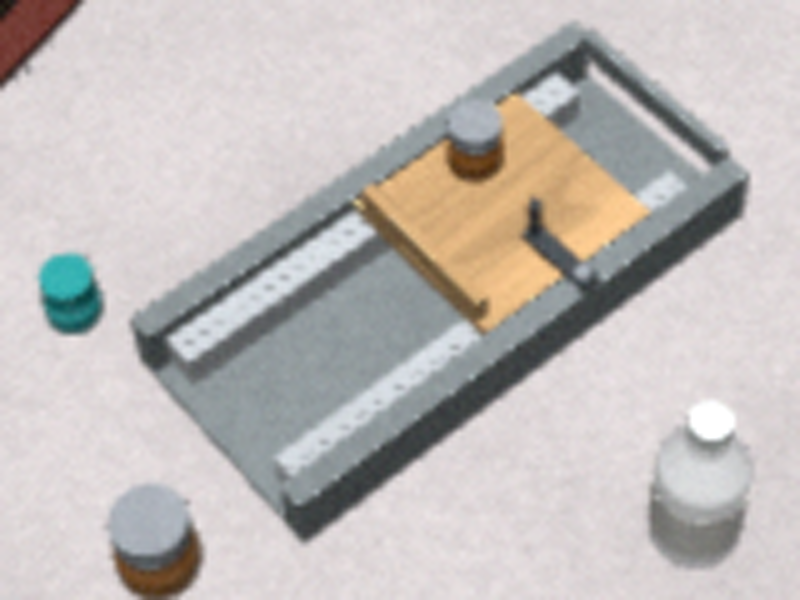

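The top view shows the bar squarely across the board, with the stud at rack (38.5, 39). The jar is standing and the shelf is down. The arm is clear and the bottle, mug and stapler haven't moved.

```bash
python3 -c "
from cell import bot
print(bot.job_done())"
```

```text
the job is handed in; nothing more can be done
None
```

I pushed the shelf by its lip with both fingertips until it dropped into its notches. Then I backed off and, with closed fingers, pushed the stud round until the bar lay across the board. I handed the job in at about 16 s; no verdict is reported.

**Last checks**
- **Shelf:** its centre is at rack y of about +38 to +42 mm. After the drop the board measured level (slopes under 0.01) with its top at about 53–55 mm, against 54 mm expected. My final run of that level check returned nothing because its filter assumed the tool was behind the lip. The final views put the shelf's origin at 32.0 mm (scene camera) and 35.5 mm (top camera). The second is just over the 35.2 mm limit, but within the networks' 4 mm error.
- **Swing bar:** the stud is at rack (38–39, 38–40) mm, which puts the bar at about 1.57 rad, squarely across.
- **Jar and other things:** the jar is upright on the board. The bottle, mug and stapler read within 6 mm of their starting readings, which is about the measurement error.
- **Arm:** it finished clear at z of about 224 mm, beyond the end stop. The force readings I saw during the pushes stayed below about 5 N.

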